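# Shut and latch the pharmacy lock box

## Task

Swing the open lid of the white medicine lock box down, then press it gently home against its pop-up pins and, keeping it pressed, turn the black wing knob clockwise until you feel the hidden tongue come up firmly against its stop under the front edge of the box. Do not force the lid onto its rim or the tongue against its stop, leave the things on the counter where they are, and let go so that the tongue alone holds the lid shut.

Things in the scene. Friction and masses are not known exactly. Their poses are not given: they have to be found in the camera images.
- case: White steel lock box, fixed, open-topped, 220 (x) by 300 (y) by 120 mm high. Origin: centre of its underside; z up; its front (latch side) faces its own -x, the hinge runs along y on the far (+x) top edge. Two small cartons lie in it, well below the latch.
- lid (a joint): Lid angle, rad: 0 = flat and fully home on two rubber bumpers at the front corners of the rim; grows as it opens upward; starts at 0.5 to 0.9. Plate 220 x 300 x 8 mm, about 0.25 kg; the stiff hinge (0.36 N m friction) holds it where it is left. Let go unlatched it is lifted by the pins to about 0.035; with the tongue under the lip it rests at about 0.013.
- lid_hinge (a point): Point on the hinge axis, middle of the lid's width, in the plane of its underside: 105 mm behind the box's centre (its +x), 120 mm above the counter. Axes turn with the lid: x from front edge to hinge, y along the hinge axis, z out of the top face.
- lid_push (a point): Spot on the lid's top face 20 mm from its front edge (195 mm from the hinge axis), 90 mm to the -y side of the knob, free of fittings: a good place to push the lid down. Axes as the lid's.
- pin_top (a point): Midway between the free tops of two sprung brass pins near the box's front corners, 200 mm from the hinge axis, standing 10 mm above the rim. They meet the lid at about 0.05 rad; fully down they push back with 5 N each (0.5 N per mm).
- lip_edge (a point): Middle of the inner edge of the 4 mm thick steel lip inside the front rim, at its top (1 mm below the rim), 24 mm in front of the knob axis when shut. A rubber-faced stop hangs under the lip, out of sight; its place differs from box to box and is found by feel. Met 36 mm from the knob axis, it yields 10 N per mm (13 N m per rad of knob); keep it below 25 N.
- knob_grip (a point): Middle of the black wing: a bar 50 mm long, 12 thick, 26 high, its underside 12 mm and this point 27 mm above the lid's top face, on a boss of 9 mm radius. Knob axis 162 mm from the hinge axis, midway along the lid. z: knob axis, out of the lid; y: along the wing (tongue points to -y); x: across its thickness. Below the lid: steel tongue 4 mm thick, 12 wide, reaching 42 mm from the axis.
- knob (a joint): Knob angle, rad, grows clockwise from above. 0 = tongue along the front, to the box's -y; starts 0 to 0.3, clear of the lip. From about 0.45 it runs under the lip with 2.5 mm to spare if the lid is fully home; with the lid 2 mm too high it strikes the lip. The stop ends the turn somewhere in 1.0 to 1.5. Friction 0.05 N m, up to 0.2 rubbing under the lip; it stays where it is left.
- bottle_a_mid (a point): White tablet jar with grey cap, 54 mm wide, 95 mm high; its centre. Leave alone.
- bottle_b_mid (a point): Amber jar, 44 mm wide, 85 mm high; its centre. Leave alone.
- carton_mid (a point): Medicine carton 60 x 130 x 40 mm; its centre. Leave alone.
- mortar_mid (a point): White ceramic mortar bowl, 100 mm wide, 60 mm high; its centre. Leave alone.
- scanner_mid (a point): Black hand scanner, about 180 x 65 x 38 mm; near its centre. Leave alone.
- stapler_mid (a point): Stapler, 140 x 36 x 48 mm; its centre. Leave alone.

How it is judged:
On the way, in this order (a step that is already met when the one before it is completed fails the run):
1. the lid is swung down onto its pins (below 0.07 rad) with the knob not yet turned (below 0.45 rad) (value of joint lid below 0.07 rad and value of joint knob below 0.45 rad), for 0.1 s.
2. with the lid home (below 0.025 rad), the tongue bears on its stop under the front edge with at least 3 N (value of joint lid below 0.025 rad and value of joint knob above 0.9 rad and contact force between knob_c0 and buffer_c0 above 3 N), for 0.1 s.
At the end, for the whole second after the job is handed in: The lid is held shut by the tongue alone, below 0.025 rad (under 5 mm at the front), at rest; the knob is turned past 0.9 rad so that the tongue lies under the front lip; nothing is touched (value of joint lid between -0.01 and 0.025 rad and value of joint knob above 0.9 rad and velocity of joint lid between -0.05 and 0.05 rad/s).
It fails at once if the lid is forced onto a rim bumper with more than 25 N (contact force between lid_c0 and case_c1 above 25 N or contact force between lid_c0 and case_c2 above 25 N).
It fails at once if the tongue is forced against its stop with more than 25 N (0.9 N m) (contact force between knob_c0 and buffer_c0 above 25 N).
It fails at once if the tongue is forced against the lip with more than 40 N (contact force between knob_c0 and case_c0 above 40 N).
It fails at once if one of the things on the counter is moved by more than 20 mm (distance of any of bottle_a_mid, bottle_b_mid, carton_mid, mortar_mid, scanner_mid, stapler_mid from where it was at the start of the episode above 0.02 m).
It also fails if it takes over 72 s, if anything falls off the work surface, if the arm or the gripper's body presses on something with over 40 N, if the wrist force passes 120 N, or if a joint passes its speed limit or range.

## Robot

A 6-joint arm with a two-finger parallel gripper is mounted at the origin on the work surface. World frame = base frame: x ahead of the robot, y to its left, z up, the work surface at z = 0. Lengths are in m, angles in rad, forces in N, time in s.
With the tool pointing down it reaches from about 0.325 to 0.925 m from the base axis. Payload 3.1 kg.
Tool frame: the origin (TCP) lies midway between the tips of the shut fingers; the grasp point (between the pads) lies 19 mm behind it; x points along the fingers, y is the direction in which the jaws open and shut, and the axes are right-handed (so a half turn about x gives the same grasp; the last joint's range is limited). The gripper opens to 85 mm and grips with 20 to 120 N. Pads are 22 mm wide; open, the fingers measure 114 mm over their backs; the gripper's body (76 mm by 85 mm) begins 54 mm behind the grasp point. The pads swing forward as they close: fully open they stand 13 mm farther back than shut.
Start: joints at [1.137, 0.217, 1.613, -0, 1.311, -0.112], TCP at [0.198, 0.593, 0.231] pointing down, gripper open.
Joint ranges: [-2.75, 2.75], [-0.78, 2.1], [0.31, 2.55], [-1.13, 4.27], [0.13, 2.63], [-2.58, 2.58]. Speed limits (rad/s): [2.79, 2.79, 3.14, 3.14, 3.14, 3.14].

## Interface

Orientations are given as [roll, pitch, yaw] about the fixed x, y, z axes, in that order (R = Rz(yaw) Ry(pitch) Rx(roll)).
In Python, from workcell import env, grab_frame, camera_model, workorder gives the robot as it stands.
- The arm moves only by the tool send_rows, never from a script. Its argument "deltas" is a list that holds one entry, the list of rows, each a list of 7 numbers: the turn, a rotation vector about the world's x, y, z in degrees, then the shift along the world's x, y, z in mm, then the opening, from -1 (shut) to 1 (fully open), so that 0 is half open. A call has exactly 10 rows; each row shifts and turns the pose as measured when the row begins; what a row does not reach is not made up. A row lasts 1/12 s, in which the tool goes at most 41.7 mm and 7.16 degrees, less where a joint would pass 70% of its speed; a pose out of reach is approached as far as the arm can. A call with a gripper value outside its range is refused whole. The fingers move at their own pace and stop on an object; the grip force is fixed at half the most. Time passes only in rows, so rows that do not move let the fingers close, or fill a call up. It gives the time, the measured TCP pose, the force and the opening at its end, in the units of the state.
- env.sense(): the state, without advancing time (a new reading comes with each control period).
- grab_frame(name): name is "scene" or "top" or "wrist"; returns the picture (480x640x3 uint8, red, green, blue); there is no depth.
- camera_model(name): a dict with "fx", "fy", "cx", "cy" (pixels), "R" (3x3) and "t" (3): a world point X has camera coordinates R X + t. Camera axes: x right, y down, z forward; pixel columns grow to the right and rows downward; lengths in m; the calibration is good to about 2 mm. A picture is of the moment at which its call begins: read the wrist's pose just before it. camera_model takes no time and is no camera call; for the wrist camera it gives the pose at the moment of the call.
- workorder.hand_in(): hands the job in, once; it reports no verdict.
The state is a dict: "time_s": time; "joint_pos": joint angles; "dq": joint speeds; "tau": joint torques, N m; "eef_pos": TCP position; "tcp_rot": TCP orientation; "contact_force": force on the tool from outside, world axes, zero at the start; "ft_torque": the same for the moment, N m; "opening": finger opening in m.
Only numpy, scipy, OpenCV 4.12 (cv2) and the standard library are available. Lean on these libraries where they do the work, as an engineer would, in place of code of your own. Each camera call takes 0.05 s, during which the arm holds its last target.

## Working session

There is one attempt and no reset: what is moved stays moved. The work goes in short steps, Python scripts to look and compute and a tool call to move; the robot and the scene stay as the last step left them, time stands still between calls to the robot, and variables do not carry over. Pictures are saved under pics/ and viewed, and the job is handed in when it is done.

Besides the shell and the picture viewer there is one more tool, called after "Call:" by a JSON object that holds its "api" and its "payload". send_rows: Moves the arm, as the interface text tells. Its arguments: {"type":"object","properties":{"deltas":{"type":"array"}},"required":["deltas"]}

```bash
ls; mkdir -p pics
python3 - <<'E'
from workcell import env, grab_frame, camera_model
import cv2
print(env.sense())
for n in ("scene","top","wrist"):
    m=camera_model(n); print(n,m)
    cv2.imwrite(f"pics/{n}0.png",grab_frame(n)[:,:,::-1])
E
```

```text
pics
{'time_s': 0.0, 'joint_pos': array([ 1.13679554e+00,  2.17764873e-01,  1.61494359e+00,  2.00434280e-05,
        1.31129996e+00, -1.12200242e-01]), 'dq': array([-6.32013747e-04,  9.15104230e-04,  5.50416370e-04,  1.23563421e-04,
       -3.55362054e-05,  1.18198729e-03]), 'tau': array([ 1.40301458e-03, -3.96850312e+01, -3.03853869e+01, -1.11463528e-04,
        9.79908218e-03, -3.94267659e-06]), 'eef_pos': array([0.19729794, 0.5921762 , 0.22995669]), 'tcp_rot': array([-1.69101038,  1.56838048, -2.01281609]), 'contact_force': array([0.15010384, 0.38445779, 0.79600892]), 'ft_torque': array([ 0.02488232,  0.00981646, -0.00558175]), 'opening': 0.08546698095879611}
scene {'fx': 521.168238805469, 'fy': 521.168238805469, 'cx': 321.83606372668464, 'cy': 247.25287178501583, 'R': array([[ 0.79517181,  0.60615714, -0.01659269],
       [ 0.37753407, -0.51630057, -0.76870134],
       [-0.47452062,  0.60498533, -0.63939263]]), 't': array([-0.40059667, -0.10716178,  1.55605966])}
top {'fx': 463.4305405928763, 'fy': 463.4305405928763, 'cx': 325.44580018130137, 'cy': 241.99726030428818, 'R': array([[ 0.02401562, -0.9997073 , -0.00292496],
       [-0.99907597, -0.02389593, -0.03572381],
       [ 0.03564346,  0.00378019, -0.99935742]]), 't': array([-0.00131354,  0.51825862,  1.23773907])}
wrist {'fx': 380.1499105780975, 'fy': 380.1499105780975, 'cx': 318.7778699439769, 'cy': 230.10820507718847, 'R': array([[ 0.31537554,  0.94896605, -0.0013026 ],
       [ 0.91285246, -0.30299805,  0.27366505],
       [ 0.25930416, -0.08749635, -0.96182417]]), 't': array([-0.62385006, -0.03665538,  0.37977451])}
```

View pics/scene0.png

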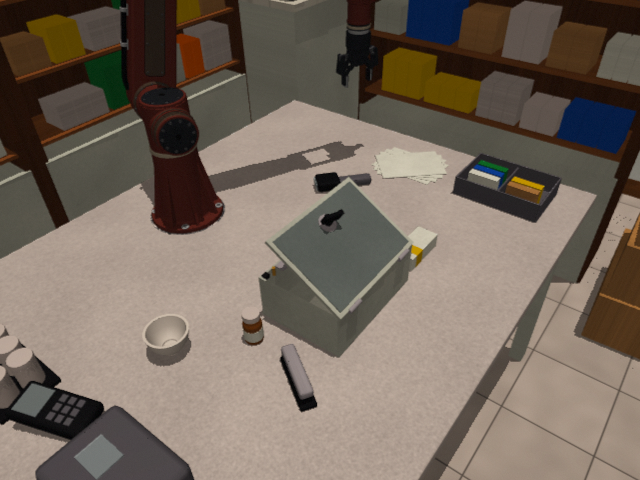

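View pics/top0.png

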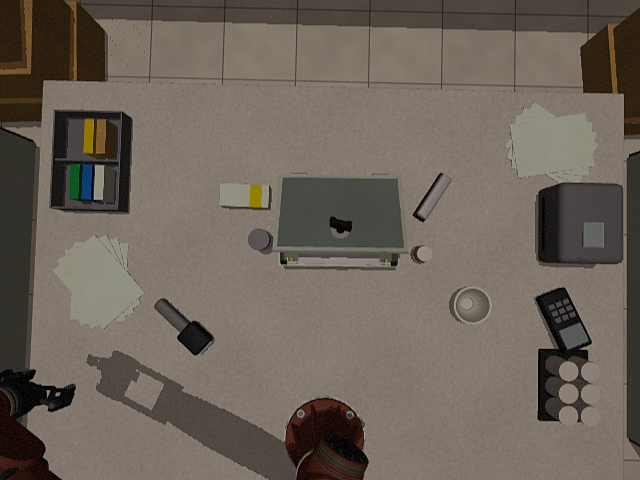

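View pics/wrist0.png

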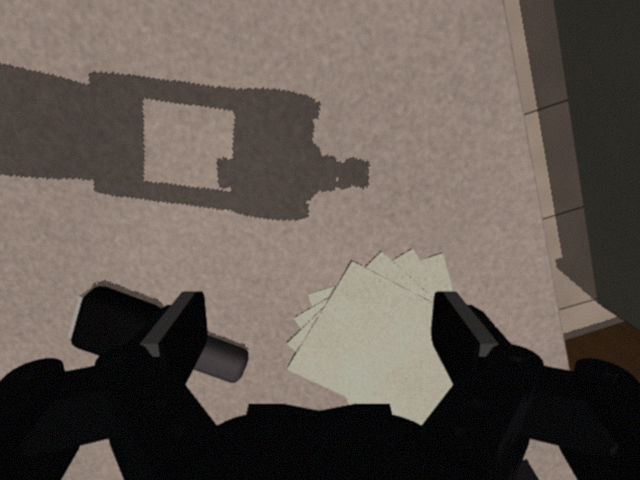

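The box's front faces the robot. In the top view the lid corners are at about (281,178), (401,178), (405,250) and (274,247), with the knob at (341,225). I'll zoom in for finer corners.

Run:
```python
import cv2
a=cv2.imread("pics/top0.png")[165:280,235:445]; cv2.imwrite("pics/topz.png",cv2.resize(a,None,fx=3.8,fy=3.8,interpolation=cv2.INTER_CUBIC))
a=cv2.imread("pics/scene0.png")[170:355,235:445]; cv2.imwrite("pics/scenez.png",cv2.resize(a,None,fx=3.2,fy=3.2,interpolation=cv2.INTER_CUBIC))
```

```text
(no output)
```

View pics/topz.png

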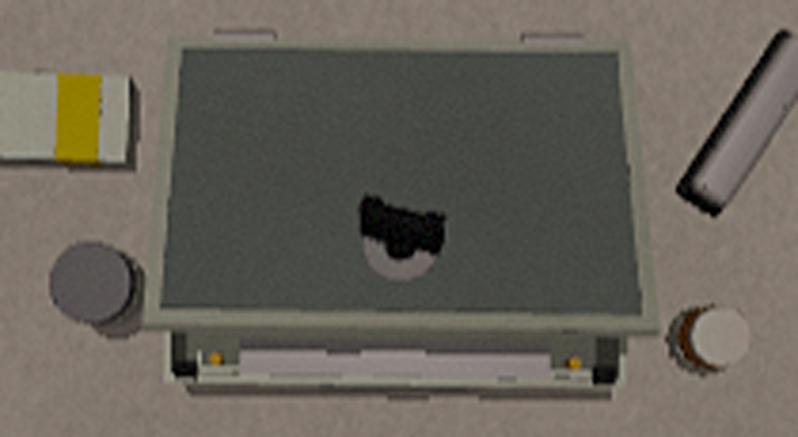

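View pics/scenez.png

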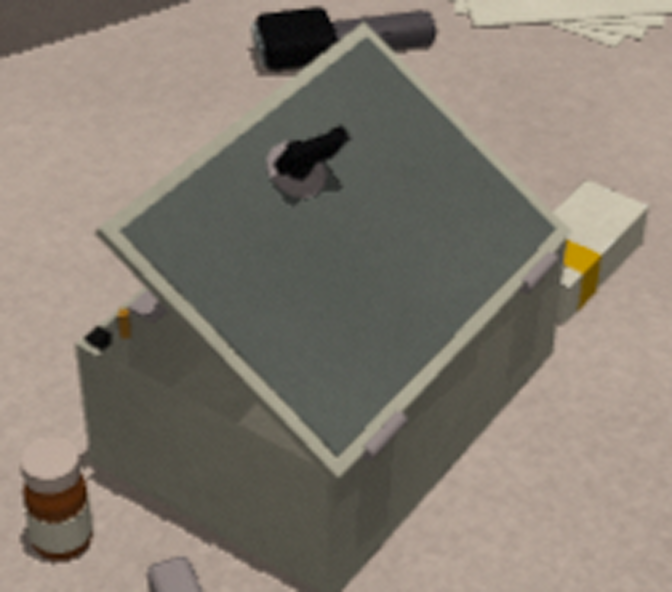

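```bash
cat > h.py <<'E'
import numpy as np
from workcell import env, grab_frame, camera_model
def ray(m,p):
    d=np.linalg.inv(m["R"])@np.array([(p[0]-m["cx"])/m["fx"],(p[1]-m["cy"])/m["fy"],1.]); c=-m["R"].T@m["t"]
    return c,d/np.linalg.norm(d)
def plane(m,p,z):
    c,d=ray(m,p); return c+d*(z-c[2])/d[2]
def tri(obs):
    A=np.zeros((3,3));b=np.zeros(3);rs=[ray(m,p) for m,p in obs]
    for c,d in rs:
        P=np.eye(3)-np.outer(d,d);A+=P;b+=P@c
    X=np.linalg.solve(A,b); return X,[np.linalg.norm((np.eye(3)-np.outer(d,d))@(X-c))*1000 for c,d in rs]
E
python3 - <<'E'
from h import *
np.set_printoptions(precision=4,suppress=True)
T=camera_model("top");S=camera_model("scene")
t=lambda x,y:(235+x/3.8,165+y/3.8); s=lambda x,y:(235+x/3.2,170+y/3.2)
pts=dict(FL=(t(146,312),s(365,26)),FR=(t(657,318),s(98,230)),BL=(t(168,42),s(567,232)),BR=(t(630,42),s(338,465)),pinR=(t(574,360),s(125,311)),
 knobR=(t(443,215),s(278,168)),knobL=(t(362,200),s(345,132)))
P={}
for k,(a,b) in pts.items():
    P[k],e=tri([(T,a),(S,b)]); print(k,P[k],e)
print("pin plane .13",plane(T,t(574,360),.13),plane(T,t(216,358),.13), )
print("case front rim z.12", plane(T,t(165,380),.12),plane(T,t(622,382),.12))
F=(P['FL']+P['FR'])/2;B=(P['BL']+P['BR'])/2
d=F-B;print("lid angle",np.arctan2(d[2],np.hypot(d[0],d[1])),np.linalg.norm(d),"yaw dirs",np.arctan2(-(P['FL']-P['FR'])[0],(P['FL']-P['FR'])[1]),np.arctan2(-(P['BL']-P['BR'])[0],(P['BL']-P['BR'])[1]))
print(F,B)
for n,p in (("jarA",(259,239)),("amber",(424,254)),("stapler",(432,197))): print(n,plane(T,p,.08))
E
```

```text
FL [0.4959 0.1244 0.2355] [np.float64(0.1878893817813448), np.float64(0.18788938178133438)]
FR [ 0.4983 -0.1727  0.2356] [np.float64(1.8616636661234713), np.float64(1.861663666123449)]
BL [0.6754 0.1295 0.1198] [np.float64(1.5436150824529085), np.float64(1.5436150824527826)]
BR [ 0.6805 -0.1685  0.1298] [np.float64(1.5240141970428385), np.float64(1.5240141970427619)]
pinR [ 0.4751 -0.1369  0.1279] [np.float64(1.053426688487038), np.float64(1.0534266884871208)]
knobR [ 0.5527 -0.0495  0.2345] [np.float64(4.963272577153671), np.float64(4.963272577153586)]
knobL [0.5644 0.0014 0.2389] [np.float64(0.7048577299441718), np.float64(0.7048577299444433)]
pin plane .13 [ 0.4743 -0.1374  0.13  ] [0.4701 0.0912 0.13  ]
case front rim z.12 [0.4551 0.1244 0.12  ] [ 0.4609 -0.1698  0.12  ]
lid angle 0.5494364421148096 0.21213175840199558 yaw dirs 0.00800405121666865 0.017181767636255733
[ 0.4971 -0.0241  0.2355] [ 0.678  -0.0195  0.1248]
jarA [0.5192 0.1797 0.08  ]
amber [ 0.4912 -0.2396  0.08  ]
stapler [ 0.6367 -0.2575  0.08  ]
```

Call:
{"api": "send_rows", "payload": {"deltas": [[[0,0,-4.2,15,-34,10,-1],[0,0,-4.2,15,-34,10,-1],[0,0,-4.2,15,-34,10,-1],[0,0,-4.2,15,-34,10,-1],[0,0,-4.2,15,-34,10,-1],[0,0,-4.2,15,-34,10,-1],[0,0,-4.2,15,-34,10,-1],[0,0,-4.2,15,-34,10,-1],[0,0,-4.2,15,-34,10,-1],[0,0,-4.2,15,-34,10,-1]]]}}

```text
time_s: 0.98
eef_pos: [0.3436, 0.2398, 0.3236]
tcp_rot: [-1.714, 1.556, -2.789]
contact_force: [0.9, -0.3, 0.5]
opening: 0.0001
```

Call:
{"api": "send_rows", "payload": {"deltas": [[[0,0,-4.2,16,-35,0,-1],[0,0,-4.2,16,-35,0,-1],[0,0,-4.2,16,-35,0,-1],[0,0,-4.2,16,-35,0,-1],[0,0,-4.2,16,-35,0,-1],[0,0,-4.2,16,-35,0,-1],[0,0,-4.2,16,-35,0,-1],[0,0,-4.2,16,-35,0,-1],[0,0,-4.2,16,-35,0,-1],[0,0,-4.2,16,-35,0,-1]]]}}

```text
time_s: 1.82
eef_pos: [0.5064, -0.1289, 0.3265]
tcp_rot: [-2.183, 1.566, 2.253]
contact_force: [1.1, 0.7, 0.4]
opening: -0.0002
```

Run:
```python
from h import *
import cv2
from scipy.spatial.transform import Rotation as R
np.set_printoptions(precision=4,suppress=True)
s=env.sense();print(s['eef_pos'],s['joint_pos'],s['contact_force'])
M=R.from_euler('xyz',s['tcp_rot']).as_matrix();print(M)
cv2.imwrite("pics/w1.png",grab_frame("wrist")[:,:,::-1])
```

```text
[ 0.5064 -0.1289  0.3265] [-0.385  -0.0652  1.7364  0.0025  1.4749 -0.1087] [1.1498 0.6757 0.3605]
[[-0.0032  0.962  -0.273 ]
 [ 0.004  -0.273  -0.962 ]
 [-1.     -0.0042 -0.003 ]]
```

View pics/w1.png

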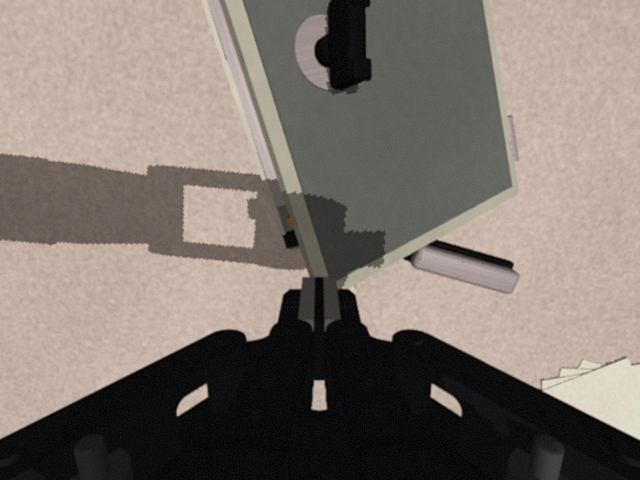

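Call:
{"api": "send_rows", "payload": {"deltas": [[[0,0,0,0,4,-12,-1],[0,0,0,0,4,-12,-1],[0,0,0,0,4,-12,-1],[0,0,0,0,4,-12,-1],[0,0,0,0,0,-12,-1],[0,0,0,0,0,-10,-1],[0,0,0,0,0,-8,-1],[0,0,0,0,0,-6,-1],[0,0,0,0,0,-6,-1],[0,0,0,0,0,-6,-1]]]}}

```text
time_s: 2.7
eef_pos: [0.5073, -0.1181, 0.2203]
tcp_rot: [-0.927, 1.566, -2.782]
contact_force: [0.7, -0.5, -0.1]
opening: -0.0001
```

Call:
{"api": "send_rows", "payload": {"deltas": [[[0,0,0,-1,0,-6,-1],[0,0,0,-1,0,-6,-1],[0,0,0,-1,0,-6,-1],[0,0,0,-1,0,-6,-1],[0,0,0,-1,0,-6,-1],[0,0,0,-1,0,-6,-1],[0,0,0,-1,0,-6,-1],[0,0,0,-1,0,-6,-1],[0,0,0,-1,0,-6,-1],[0,0,0,-1,0,-6,-1]]]}}

```text
time_s: 3.53
eef_pos: [0.4975, -0.119, 0.1557]
tcp_rot: [-0.106, 1.567, -1.961]
contact_force: [-0.3, 0.1, 0.3]
opening: -0.0001
```

Run:
```python
from h import *
import cv2
cv2.imwrite("pics/t2.png",cv2.resize(grab_frame("top")[165:280,235:445,::-1],None,fx=3.8,fy=3.8,interpolation=cv2.INTER_CUBIC))
```

```text
(no output)
```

View pics/t2.png

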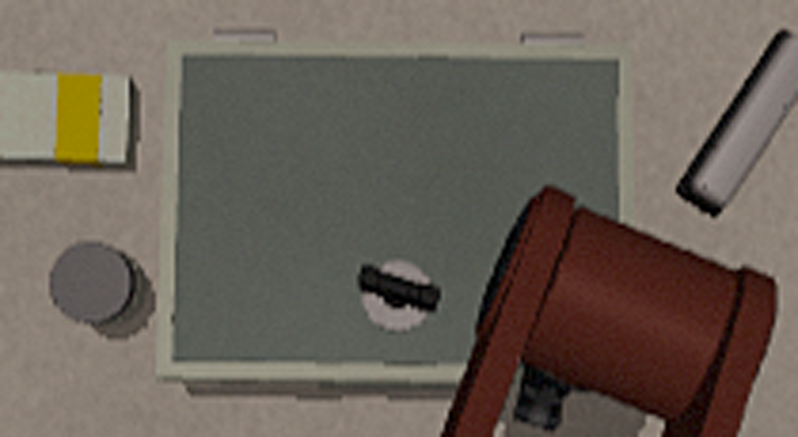

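The lid is following, now at about 0.15 rad. I'll continue gently to the pins.

Call:
{"api": "send_rows", "payload": {"deltas": [[[0,0,0,-1,0,-4,-1],[0,0,0,-1,0,-4,-1],[0,0,0,-1,0,-3,-1],[0,0,0,-1,0,-3,-1],[0,0,0,-1,0,-2,-1],[0,0,0,0,0,-2,-1],[0,0,0,0,0,-1,-1],[0,0,0,0,0,-1,-1],[0,0,0,0,0,-1,-1],[0,0,0,0,0,-1,-1]]]}}

```text
time_s: 4.42
eef_pos: [0.4911, -0.1187, 0.1324]
tcp_rot: [-0.812, 1.566, -2.667]
contact_force: [-2.4, 0.9, 5.8]
opening: -0.0003
```

Call:
{"api": "send_rows", "payload": {"deltas": [[[0,0,0,0,0,10,-1],[0,0,0,0,0,16,-1],[0,0,0,0,0,16,1],[0,0,0,0,0,16,1],[0,0,0,0,5,16,1],[0,0,0,0,5,16,1],[0,0,0,0,5,10,1],[0,0,0,0,5,10,1],[0,0,0,0,5,5,1],[0,0,0,0,0,0,1]]]}}

```text
time_s: 5.25
eef_pos: [0.4912, -0.0922, 0.2537]
tcp_rot: [0.322, 1.568, -1.534]
contact_force: [0.5, 0.5, 0.3]
opening: 0.0854
```

Run:
```python
from h import *
import cv2,pickle
s=env.sense();print(s['eef_pos'],s['contact_force'])
D={}
for n in ("wrist","top","scene"):
    m=camera_model(n); im=grab_frame(n); D[n]=m
    cv2.imwrite(f"pics/{n}3.png",im[:,:,::-1])
pickle.dump(D,open("cam3.pkl","wb"))
print(-D["wrist"]["R"].T@D["wrist"]["t"])
a=cv2.imread("pics/top3.png")[165:280,235:445]; cv2.imwrite("pics/topz3.png",cv2.resize(a,None,fx=3.8,fy=3.8,interpolation=cv2.INTER_CUBIC))
a=cv2.imread("pics/scene3.png")[170:355,235:445]; cv2.imwrite("pics/scenez3.png",cv2.resize(a,None,fx=3.2,fy=3.2,interpolation=cv2.INTER_CUBIC))
```

```text
[ 0.49123813 -0.09223329  0.2537337 ] [0.4688712 0.5479663 0.3346875]
[ 0.51104377 -0.02545969  0.39793559]
```

View pics/wrist3.png

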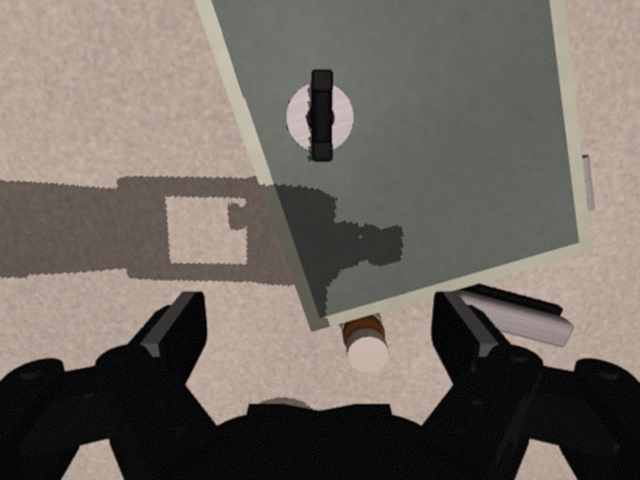

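View pics/topz3.png

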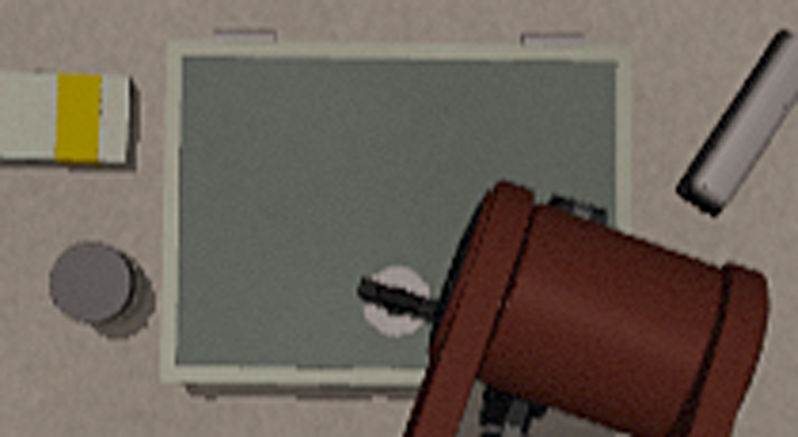

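View pics/scenez3.png

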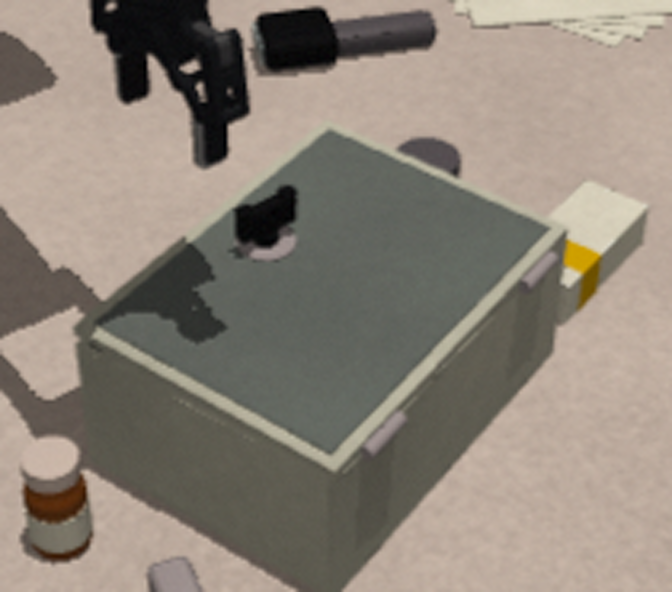

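Run:
```python
from h import *
import cv2,pickle
np.set_printoptions(precision=4,suppress=True)
D=pickle.load(open("cam3.pkl","rb"));W=D["wrist"]
im=cv2.imread("pics/wrist3.png");sub=im[55:175,270:370].astype(int)
br=sub.max(2)
dk=(br<45).astype(np.uint8); n,l,st,ce=cv2.connectedComponentsWithStats(dk)
i=1+np.argmax(st[1:,4]); print(st[i],ce[i]+[270,55]); rect=cv2.minAreaRect(np.argwhere(l==i)[:,::-1].astype(np.float32)); print(rect)
lt=(sub.min(2)>130).astype(np.uint8); n,l,st,ce=cv2.connectedComponentsWithStats(lt); print(st[1:][st[1:,4]>50])
ys,xs=np.nonzero(lt); print("disc hull",cv2.minEnclosingCircle(np.c_[xs,ys].astype(np.float32)))
(cx,cy),r=cv2.minEnclosingCircle(np.c_[xs,ys].astype(np.float32))
print("disc axis @.134",plane(W,(cx+270,cy+55),.134))
c=ce=np.array(rect[0])+[270,55]; print("wing mid @.17/.16",plane(W,c,.172),plane(W,c,.16))
a=plane(W,(322,70),.172);b=plane(W,(321.5,160),.172);print(a,b,np.linalg.norm(a-b),(a+b)/2,np.arctan2(*(a-b)[:2]))
# top-view: disc
T=D["top"];print("top disc",plane(T,(235+397/3.8,165+300/3.8),.134))
S=D["scene"];print("wing L end top tri",tri([(W,(322,70)),(S,(235+288/3.2,170+186/3.2))]),tri([(W,(322,70)),(T,(235+361/3.8,165+284/3.8))]))
```

```text
[  37   15   26   91 1896] [320.8713 114.7326]
((49.5, 60.0), (90.0, 25.0), 90.0)
[[  16   29   25   66 1068]
 [  62   30   22   64  982]]
disc hull ((34.5, 76.0), 55.129493713378906)
disc axis @.134 [ 0.5002 -0.0291  0.134 ]
wing mid @.17/.16 [ 0.5125 -0.0225  0.172 ] [ 0.5125 -0.0224  0.16  ]
[ 0.5204 -0.0001  0.172 ] [ 0.5065 -0.0471  0.172 ] 0.04905607270802923 [ 0.5135 -0.0236  0.172 ] 0.2878029855983915
top disc [ 0.5098 -0.0234  0.134 ]
wing L end top tri (array([ 0.5193, -0.0013,  0.174 ]), [np.float64(1.420283320835398), np.float64(1.4202833208353243)]) (array([ 0.5192, -0.    ,  0.1715]), [np.float64(1.2802262863345093), np.float64(1.2802262863347897)])
```

Call:
{"api": "send_rows", "payload": {"deltas": [[[0,0,0,4,14,0,1],[0,0,0,4,14,0,1],[0,0,0,4,14,0,1],[0,0,0,4,14,0,1],[0,0,-1,4,14,0,1],[0,0,0,0,0,-12,1],[0,0,0,0,0,-12,1],[0,0,0,0,0,-12,1],[0,0,0,0,0,-12,1],[0,0,0,0,0,-5,1]]]}}

```text
time_s: 6.23
eef_pos: [0.5043, -0.0229, 0.1831]
tcp_rot: [-1.182, 1.549, -3.059]
contact_force: [0.3, 0.5, -0.4]
opening: 0.0858
```

Run:
```python
from h import *
import cv2
s=env.sense();print(s['eef_pos'],s['contact_force'],s['ft_torque'],s['tcp_rot'],s['joint_pos'])
cv2.imwrite("pics/w4.png",grab_frame("wrist")[:,:,::-1])
```

```text
[ 0.50425003 -0.02290598  0.18310541] [ 0.34453783  0.47367517 -0.43718814] [ 0.00617806 -0.02865286 -0.00117241] [-1.18183403  1.54856466 -3.05938029] [-0.18099781  0.02231191  1.92318906 -0.00616442  1.21756409  0.1279467 ]
```

View pics/w4.png

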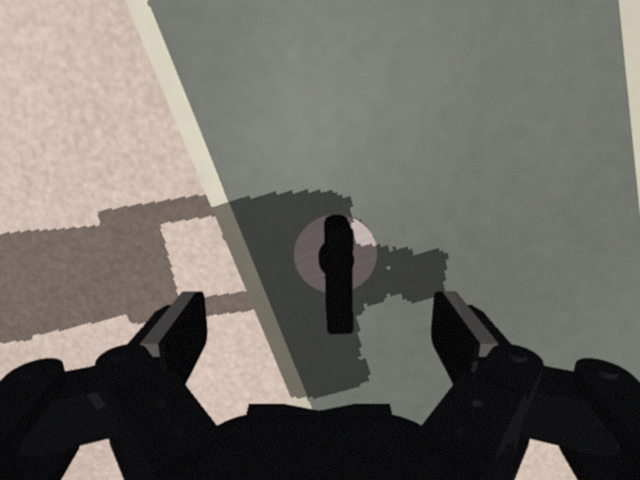

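```bash
cat >> h.py <<'E'
from scipy.spatial.transform import Rotation as Rot
def st():
    s=env.sense();M=Rot.from_euler('xyz',s['tcp_rot']).as_matrix()
    r=np.degrees(np.cross(M[:,0],[0,0,-1]))
    np.set_printoptions(precision=4,suppress=True)
    print("t",s['time_s'],"pos",s['eef_pos'],"F",s['contact_force'],"T",s['ft_torque'],"open",s['opening'],"\nyaz",np.arctan2(M[1,1],M[0,1]),"level rotvec deg",r,"q6",s['joint_pos'][5])
    return s,M
E
python3 -c "from h import *;st()"
```

```text
t 6.2833 pos [ 0.5034 -0.0228  0.1822] F [-1.1109  0.0527 -0.981 ] T [-0.0197  0.0326  0.0312] open 0.08580144136623581 
yaz -0.30700802999134214 level rotvec deg [ 0.0859 -1.3938  0.    ] q6 0.1280066708247307
```

Call:
{"api": "send_rows", "payload": {"deltas": [[[0,-0.5,0.5,3,0,0,1],[0,-0.5,0.5,3,0,0,1],[0,-0.4,0,3,0,-5,1],[0,0,0,0,0,-7,1],[0,0,0,0,0,-7,1],[0,0,0,0,0,-6,1],[0,0,0,0,0,-4,1],[0,0,0,0,0,-2,1],[0,0,0,0,0,0,1],[0,0,0,0,0,0,1]]]}}

```text
time_s: 7.12
eef_pos: [0.5132, -0.0247, 0.1475]
tcp_rot: [1.062, 1.567, -0.798]
contact_force: [-0.8, -0.2, 0.0]
opening: 0.0853
```

```bash
python3 -c "
from h import *
import cv2
st()
cv2.imwrite('pics/w5.png',grab_frame('wrist')[:,:,::-1])"
```

```text
t 7.1167 pos [ 0.5132 -0.0247  0.1475] F [-0.7613 -0.2169  0.0213] T [-0.009  -0.0022 -0.0073] open 0.08529773896731459 
yaz -0.2893239883390496 level rotvec deg [0.1389 0.1355 0.    ] q6 0.10672137531448174
```

View pics/w5.png

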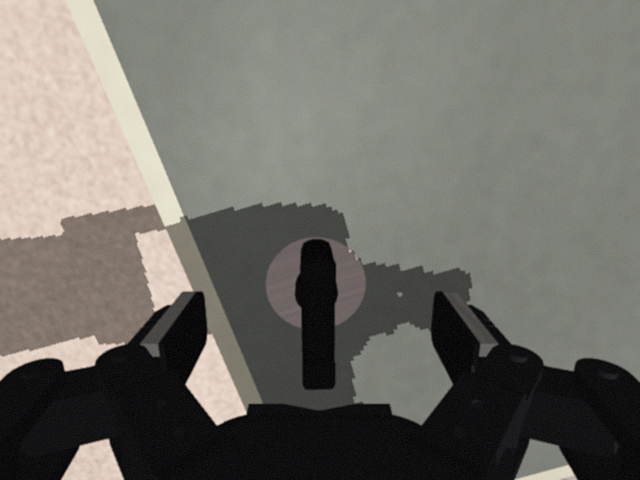

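Call:
{"api": "send_rows", "payload": {"deltas": [[[0,0,0,0,1,2,-1],[0,0,0,0,0,0,-1],[0,0,0,0,0,0,-1],[0,0,0,0,0,0,-1],[0,0,0,0,0,0,-1],[0,0,0,0,0,0,-1],[0,0,0,0,0,0,-1],[0,0,0,0,0,0,-1],[0,0,0,0,0,0,-1],[0,0,0,0,0,0,-1]]]}}

```text
time_s: 8.0
eef_pos: [0.5129, -0.0232, 0.1512]
tcp_rot: [0.898, 1.569, -0.962]
contact_force: [-0.2, -0.8, -0.6]
opening: 0.0106
```

```bash
python3 -c "
from h import *
import cv2
st()
cv2.imwrite('pics/w6.png',grab_frame('wrist')[:,:,::-1])"
```

```text
t 8.0 pos [ 0.5129 -0.0232  0.1512] F [-0.195  -0.8007 -0.6439] T [0.1043 0.3132 0.055 ] open 0.010556457160879234 
yaz -0.2888693387445654 level rotvec deg [0.1032 0.072  0.    ] q6 0.10858974138702794
```

View pics/w6.png

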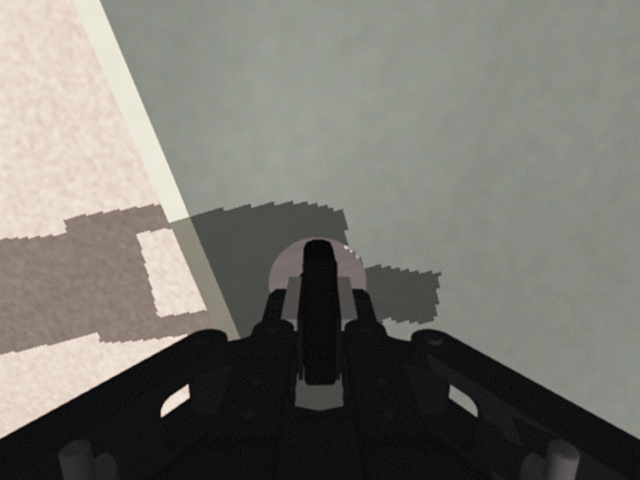

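Call:
{"api": "send_rows", "payload": {"deltas": [[[0,0,0,0,0,-1,-1],[0,0,0,0,0,-1,-1],[0,0,0,0,0,-1,-1],[0,0,0,0,0,-1,-1],[0,0,0,0,0,-1,-1],[0,0,0,0,0,-0.5,-1],[0,0,0,0,0,-0.5,-1],[0,0,0,0,0,-0.5,-1],[0,0,0,0,0,-0.5,-1],[0,0,0,0,0,-0.5,-1]]]}}

```text
time_s: 8.88
eef_pos: [0.5127, -0.0232, 0.1498]
tcp_rot: [-0.348, 1.569, -2.207]
contact_force: [-3.4, 0.7, 5.2]
opening: 0.011
```

```bash
python3 -c "
from h import *
st()"
```

```text
t 8.8833 pos [ 0.5127 -0.0232  0.1498] F [-3.3759  0.6602  5.1907] T [0.1516 0.5709 0.0051] open 0.010989083066968252 
yaz -0.28859055231337 level rotvec deg [ 0.1019 -0.0753  0.    ] q6 0.1086889068209654
```

Call:
{"api": "send_rows", "payload": {"deltas": [[[0,0,0,0,0,-1.2,-1],[0,0,0,0,0,-1.2,-1],[0,0,0,0,0,-1.2,-1],[0,0,0,0,0,-1.2,-1],[0,0,0,0,0,-1.2,-1],[0,0,0,0,0,-1.2,-1],[0,0,0,0,0,-1.2,-1],[0,0,0,0,0,-1.2,-1],[0,0,0,0,0,-1.2,-1],[0,0,0,0,0,-1.2,-1]]]}}

```text
time_s: 9.72
eef_pos: [0.5126, -0.0232, 0.1489]
tcp_rot: [-0.903, 1.566, -2.762]
contact_force: [-5.6, 0.8, 9.9]
opening: 0.0106
```

```bash
python3 -c "
from h import *
st()"
```

```text
t 9.7167 pos [ 0.5126 -0.0232  0.1489] F [-5.5986  0.7569  9.8951] T [ 0.2123  0.814  -0.019 ] open 0.010586116693999111 
yaz -0.28831230431413746 level rotvec deg [ 0.1092 -0.2739  0.    ] q6 0.10917359617253031
```

Call:
{"api": "send_rows", "payload": {"deltas": [[[0,0,0,-0.5,0,-1.8,-1],[0,0,0,-0.5,0,-1.8,-1],[0,0,0,-0.5,0,-1.8,-1],[0,0,0,-0.5,0,-1.8,-1],[0,0,0,-0.5,0,-1.8,-1],[0,0,0,-0.5,0,-1.8,-1],[0,0,0,-0.5,0,-1.8,-1],[0,0,0,-0.5,0,-1.8,-1],[0,0,0,-0.5,0,-1.8,-1],[0,0,0,-0.5,0,-1.8,-1]]]}}

```text
time_s: 10.55
eef_pos: [0.5125, -0.0232, 0.1479]
tcp_rot: [1.342, 1.567, -0.517]
contact_force: [-4.1, 0.2, 11.1]
opening: 0.0108
```

```bash
python3 -c "
from h import *
st()"
```

```text
t 10.55 pos [ 0.5125 -0.0232  0.1479] F [-4.0915  0.1884 11.107 ] T [ 0.2726  0.8405 -0.0029] open 0.01081268461424054 
yaz -0.28841671675882063 level rotvec deg [0.1193 0.2099 0.    ] q6 0.10778761845597523
```

Call:
{"api": "send_rows", "payload": {"deltas": [[[0,0,0,-0.5,0,-2.4,-1],[0,0,0,-0.5,0,-2.4,-1],[0,0,0,-0.5,0,-2.4,-1],[0,0,0,-0.5,0,-2.4,-1],[0,0,0,-0.5,0,-2.4,-1],[0,0,0,-0.5,0,-2.4,-1],[0,0,0,-0.5,0,-2.4,-1],[0,0,0,-0.5,0,-2.4,-1],[0,0,0,-0.5,0,-2.4,-1],[0,0,0,-0.5,0,-2.4,-1]]]}}

```text
time_s: 11.38
eef_pos: [0.5122, -0.0232, 0.1462]
tcp_rot: [1.623, 1.56, -0.236]
contact_force: [-7.4, 1.2, 14.9]
opening: 0.0106
```

```bash
python3 -c "
from h import *
st()"
```

```text
t 11.3833 pos [ 0.5122 -0.0232  0.1462] F [-7.4318  1.152  14.8704] T [ 0.3063  1.1341 -0.0302] open 0.01057972263106662 
yaz -0.2882416053738442 level rotvec deg [0.1388 0.5761 0.    ] q6 0.10656035986354892
```

Call:
{"api": "send_rows", "payload": {"deltas": [[[0,0,0,-0.8,0,-2.8,-1],[0,0,0,-0.8,0,-2.8,-1],[0,0,0,-0.8,0,-2.8,-1],[0,0,0,-0.8,0,-2.8,-1],[0,0,0,-0.8,0,-2.8,-1],[0,0,0,-0.8,0,-2.8,-1],[0,0,0,-0.8,0,-2.8,-1],[0,0,0,-0.8,0,-2.8,-1],[0,0,0,-0.8,0,-2.8,-1],[0,0,0,-0.8,0,-2.8,-1]]]}}

```text
time_s: 12.22
eef_pos: [0.5122, -0.0232, 0.1463]
tcp_rot: [1.743, 1.548, -0.116]
contact_force: [-6.9, 1.4, 15.6]
opening: 0.0106
```

```bash
python3 -c "
from h import *
import cv2
st()
a=grab_frame('scene')[170:355,235:445,::-1]; cv2.imwrite('pics/s7.png',cv2.resize(a,None,fx=3.2,fy=3.2,interpolation=cv2.INTER_CUBIC))
st()
"
```

```text
t 12.2167 pos [ 0.5122 -0.0232  0.1463] F [-6.8821  1.4061 15.557 ] T [ 0.295   1.2167 -0.0035] open 0.010627725124592428 
yaz -0.2881580476814244 level rotvec deg [0.1504 1.2964 0.    ] q6 0.10421501234970235
t 12.2667 pos [ 0.5122 -0.0232  0.1462] F [-6.1622  1.7174 14.3336] T [ 0.3717  1.2125 -0.0035] open 0.01039397106058731 
yaz -0.2881681830374435 level rotvec deg [0.1534 1.2981 0.    ] q6 0.10420214974208644
```

View pics/s7.png

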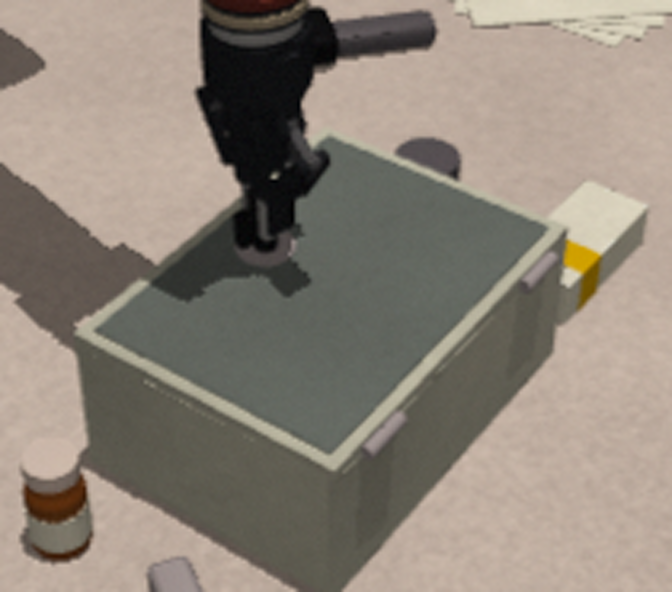

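Run:
```python
from h import *
import cv2
a=cv2.imread("pics/scene3.png"); S=camera_model("scene")
st()
b=grab_frame("scene")[:,:,::-1]; cv2.imwrite("pics/scene8.png",b)
p=lambda X:((S["R"]@X+S["t"])[:2]/(S["R"]@X+S["t"])[2])*S["fx"]+[S["cx"],S["cy"]]
H=np.array([.6725,-.0195,.12])
def P(th,d,y,h=.008): return p(H+np.array([-d*np.cos(th)+h*np.sin(th),y,d*np.sin(th)+h*np.cos(th)]))
for y in (.1,.13,.148): print(y,P(.0,.215,y),P(.035,.215,y))
z=[]
for im in (a,b): z.append(cv2.resize(im[195:260,300:380],None,fx=8,fy=8,interpolation=cv2.INTER_CUBIC))
cv2.imwrite("pics/cmp.png",np.vstack([z[0][:290],z[1][:290]]))
```

```text
t 12.2667 pos [ 0.5122 -0.0232  0.1462] F [-6.1622  1.7174 14.3336] T [ 0.3717  1.2125 -0.0035] open 0.01039397106058731 
yaz -0.2881681830374435 level rotvec deg [0.1534 1.2981 0.    ] q6 0.10420214974208644
0.1 [325.7738 217.5607] [325.8701 215.1932]
0.13 [332.878  211.8707] [332.9999 209.5142]
0.148 [337.0478 208.5309] [337.1844 206.1812]
```

View pics/cmp.png

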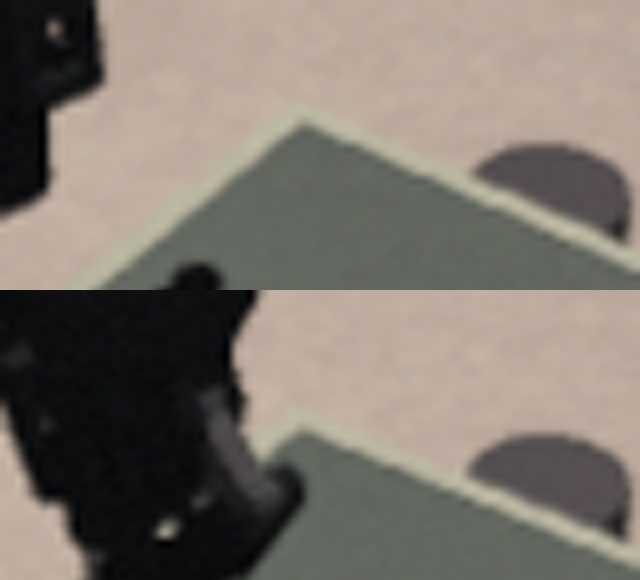

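Call:
{"api": "send_rows", "payload": {"deltas": [[[0,0,-1.5,-0.5,0,-3,-1],[0,0,-1.5,-0.5,0,-3,-1],[0,0,-1.5,-0.5,0,-3,-1],[0,0,-1.5,-0.5,0,-3,-1],[0,0,-1.5,-0.5,0,-3,-1],[0,0,-1.5,-0.5,0,-3,-1],[0,0,-1.5,-0.5,0,-3,-1],[0,0,-1.5,-0.5,0,-3,-1],[0,0,-1.5,-0.5,0,-3,-1],[0,0,-1.5,-0.5,0,-3,-1]]]}}

```text
time_s: 13.15
eef_pos: [0.5123, -0.0233, 0.1462]
tcp_rot: [1.741, 1.545, -0.389]
contact_force: [-8.6, 0.8, 17.4]
opening: 0.0106
```

```bash
python3 -c "
from h import *
st()"
```

```text
t 13.15 pos [ 0.5123 -0.0233  0.1462] F [-8.6002  0.8132 17.3977] T [0.3535 1.4981 0.0441] open 0.01063560208159061 
yaz -0.559952790838826 level rotvec deg [0.5568 1.3575 0.    ] q6 0.38337007293073405
```

Call:
{"api": "send_rows", "payload": {"deltas": [[[0,0,-2,-0.5,0,-3,-1],[0,0,-2,-0.5,0,-3,-1],[0,0,-2,-0.5,0,-3,-1],[0,0,-2,-0.5,0,-3,-1],[0,0,-2,-0.5,0,-3,-1],[0,0,-2,-0.5,0,-3,-1],[0,0,-2,-0.5,0,-3,-1],[0,0,-2,-0.5,0,-3,-1],[0,0,-2,-0.5,0,-3,-1],[0,0,-2,-0.5,0,-3,-1]]]}}

```text
time_s: 13.98
eef_pos: [0.5123, -0.0235, 0.1462]
tcp_rot: [1.777, 1.542, -0.719]
contact_force: [-8.0, 1.6, 16.9]
opening: 0.0107
```

```bash
python3 -c "
from h import *
st()"
```

```text
t 13.9833 pos [ 0.5123 -0.0235  0.1462] F [-8.0021  1.6064 16.94  ] T [0.3995 1.4476 0.0477] open 0.01066671567340549 
yaz -0.9251283059890831 level rotvec deg [1.0743 1.2275 0.    ] q6 0.7585581002355898
```

Call:
{"api": "send_rows", "payload": {"deltas": [[[0,0,-0.6,-0.5,0,-3,-1],[0,0,-0.6,-0.5,0,-3,-1],[0,0,-0.6,-0.5,0,-3,-1],[0,0,-0.6,-0.5,0,-3,-1],[0,0,-0.6,-0.5,0,-3,-1],[0,0,0,-0.5,0,-3,-1],[0,0,0,-0.5,0,-3,-1],[0,0,0,-0.5,0,-3,-1],[0,0,0,-0.5,0,-3,-1],[0,0,0,-0.5,0,-3,-1]]]}}

```text
time_s: 14.82
eef_pos: [0.5123, -0.0235, 0.1462]
tcp_rot: [1.832, 1.54, -0.72]
contact_force: [-7.2, 0.9, 17.3]
opening: 0.0104
```

```bash
python3 -c "
from h import *
st()"
```

```text
t 14.8167 pos [ 0.5123 -0.0235  0.1462] F [-7.2004  0.8834 17.2696] T [ 0.367   1.4882 -0.0752] open 0.010433360403324342 
yaz -0.9812396027256993 level rotvec deg [1.1516 1.314  0.    ] q6 0.8157994878060747
```

Call:
{"api": "send_rows", "payload": {"deltas": [[[0,0,0,-0.5,0,-3,-1],[0,0,0,-0.5,0,-3,-1],[0,0,0,-0.5,0,-3,-1],[0,0,0,-0.5,0,-3,-1],[0,0,0,-0.5,0,-3,-1],[0,0,-0.6,-0.5,0,-3,-1],[0,0,-0.6,-0.5,0,-3,-1],[0,0,-0.6,-0.5,0,-3,-1],[0,0,-0.6,-0.5,0,-3,-1],[0,0,-0.6,-0.5,0,-3,-1]]]}}

```text
time_s: 15.65
eef_pos: [0.5123, -0.0235, 0.1462]
tcp_rot: [1.885, 1.538, -0.721]
contact_force: [-7.4, 1.0, 17.4]
opening: 0.0107
```

```bash
python3 -c "
from h import *
st()"
```

```text
t 15.65 pos [ 0.5123 -0.0235  0.1462] F [-7.3846  0.9878 17.384 ] T [0.3842 1.4825 0.035 ] open 0.010686170142810009 
yaz -1.0355388223583235 level rotvec deg [1.2257 1.3938 0.    ] q6 0.8712024462554843
```

Call:
{"api": "send_rows", "payload": {"deltas": [[[0,0,-0.35,-0.5,0,-3,-1],[0,0,-0.35,-0.5,0,-3,-1],[0,0,-0.35,-0.5,0,-3,-1],[0,0,-0.35,-0.5,0,-3,-1],[0,0,-0.35,-0.5,0,-3,-1],[0,0,-0.35,-0.5,0,-3,-1],[0,0,-0.35,-0.5,0,-3,-1],[0,0,-0.35,-0.5,0,-3,-1],[0,0,-0.35,-0.5,0,-3,-1],[0,0,-0.35,-0.5,0,-3,-1]]]}}

```text
time_s: 16.48
eef_pos: [0.5123, -0.0236, 0.1462]
tcp_rot: [1.895, 1.536, -0.77]
contact_force: [-7.4, 1.8, 15.7]
opening: 0.0104
```

```bash
python3 -c "
from h import *
st()"
```

```text
t 16.4833 pos [ 0.5123 -0.0236  0.1462] F [-7.4415  1.7826 15.6515] T [0.3391 1.4898 0.3155] open 0.010388835503914657 
yaz -1.0935862176282591 level rotvec deg [1.3991 1.4443 0.    ] q6 0.9322716901695959
```

Call:
{"api": "send_rows", "payload": {"deltas": [[[0,0,-0.2,-0.5,0,-3,-1],[0,0,-0.2,-0.5,0,-3,-1],[0,0,-0.2,-0.5,0,-3,-1],[0,0,-0.1,-0.5,0,-3,-1],[0,0,-0.1,-0.5,0,-3,-1],[0,0,-0.1,-0.5,0,-3,-1],[0,0,-0.1,-0.5,0,-3,-1],[0,0,-0.1,-0.5,0,-3,-1],[0,0,-0.1,-0.5,0,-3,-1],[0,0,-0.1,-0.5,0,-3,-1]]]}}

```text
time_s: 17.32
eef_pos: [0.5123, -0.0236, 0.1462]
tcp_rot: [1.845, 1.532, -0.827]
contact_force: [-8.1, 1.1, 16.5]
opening: 0.0107
```

```bash
python3 -c "
from h import *
st()"
```

```text
t 17.3167 pos [ 0.5123 -0.0236  0.1462] F [-8.0681  1.1318 16.505 ] T [0.4822 1.5245 0.3801] open 0.010680511648092682 
yaz -1.1007622986667935 level rotvec deg [1.654 1.523 0.   ] q6 0.9441621275874068
```

Call:
{"api": "send_rows", "payload": {"deltas": [[[0,0,-0.3,-0.5,0,-3,-1],[0,0,-0.3,-0.5,0,-3,-1],[0,0,-0.3,-0.5,0,-3,-1],[0,0,-0.2,-0.5,0,-3,-1],[0,0,-0.2,-0.5,0,-3,-1],[0,0,-0.2,-0.5,0,-3,-1],[0,0,-0.2,-0.5,0,-3,-1],[0,0,-0.2,-0.5,0,-3,-1],[0,0,-0.2,-0.5,0,-3,-1],[0,0,-0.2,-0.5,0,-3,-1]]]}}

```text
time_s: 18.15
eef_pos: [0.5123, -0.0236, 0.1462]
tcp_rot: [1.788, 1.527, -0.904]
contact_force: [-7.5, 1.1, 16.2]
opening: 0.0108
```

```bash
python3 -c "
from h import *
st()"
```

```text
t 18.15 pos [ 0.5123 -0.0236  0.1462] F [-7.4592  1.1052 16.1764] T [0.4651 1.5571 0.516 ] open 0.010766012371477056 
yaz -1.1221816265975817 level rotvec deg [1.9752 1.553  0.    ] q6 0.9717273713704697
```

Call:
{"api": "send_rows", "payload": {"deltas": [[[0,0,0,0,0,-1,-1],[0,0,0,0,0,0,-1],[0,0,0,0,0,0,-1],[0,0,0,0,0,0,-1],[0,0,0,0,0,0,0],[0,0,0,0,0,0,0],[0,0,0,0,0,0,0],[0,0,0,0,0,0,0],[0,0,0,0,0,0,0],[0,0,0,0,0,0,0]]]}}

```text
time_s: 18.98
eef_pos: [0.5134, -0.0239, 0.1446]
tcp_rot: [1.832, 1.524, -0.859]
contact_force: [0.4, 0.4, 0.1]
opening: 0.0426
```

```bash
python3 -c "
from h import *
import cv2
st()
cv2.imwrite('pics/w9.png',grab_frame('wrist')[:,:,::-1])"
```

```text
t 18.9833 pos [ 0.5134 -0.0239  0.1446] F [0.3598 0.3513 0.0919] T [-0.0209  0.0277 -0.0923] open 0.042636383724842554 
yaz -1.120973121247491 level rotvec deg [2.033  1.7531 0.    ] q6 0.9708779038735331
```

View pics/w9.png

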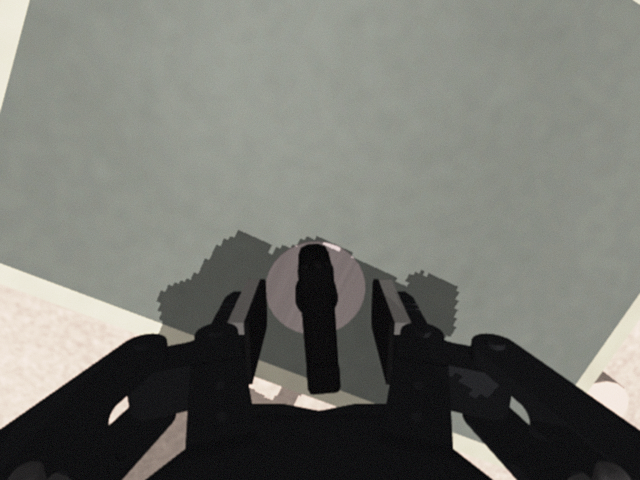

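The wing stands free between the jaws (columns 300–338) and still turned. Retreating straight up, then clear.

Call:
{"api": "send_rows", "payload": {"deltas": [[[0,0,0,0,0,4,0],[0,0,0,0,0,8,0],[0,0,0,0,0,15,0],[0,0,0,0,0,20,0],[0,0,0,0,0,20,0],[0,0,0,0,0,20,0],[0,0,0,-10,20,20,0],[0,0,0,-10,30,10,0],[0,0,0,-10,35,0,0],[0,0,0,-10,35,0,0]]]}}

```text
time_s: 19.87
eef_pos: [0.4736, 0.0941, 0.2738]
tcp_rot: [1.919, 1.518, -0.785]
contact_force: [0.5, 0.3, 0.1]
opening: 0.0433
```

Call:
{"api": "send_rows", "payload": {"deltas": [[[0,0,0,-10,35,0,0],[0,0,0,-10,35,0,0],[0,0,0,-10,35,0,0],[0,0,0,0,20,0,0],[0,0,0,0,0,0,0],[0,0,0,0,0,0,0],[0,0,0,0,0,0,0],[0,0,0,0,0,0,0],[0,0,0,0,0,0,0],[0,0,0,0,0,0,0]]]}}

```text
time_s: 20.7
eef_pos: [0.4416, 0.2279, 0.2839]
tcp_rot: [2.149, 1.51, -0.552]
contact_force: [0.4, -0.5, 0.3]
opening: 0.0425
```

Run:
```python
from h import *
import cv2
st()
a=cv2.imread("pics/scene3.png");b=cv2.imread("pics/scene8.png");c=grab_frame("scene")[:,:,::-1];cv2.imwrite("pics/scene10.png",c)
t=grab_frame("top")[:,:,::-1];cv2.imwrite("pics/top10.png",t)
f=lambda im:cv2.resize(im[195:230,300:380],None,fx=8,fy=8,interpolation=cv2.INTER_CUBIC)[:190]
cv2.imwrite("pics/cmp10.png",np.vstack([f(a),f(c),f(b)]))
```

```text
t 20.7 pos [0.4416 0.2279 0.2839] F [ 0.4075 -0.504   0.2704] T [-0.0213  0.0439 -0.0318] open 0.042526501587428406 
yaz -1.131025809784522 level rotvec deg [1.8176 2.9497 0.    ] q6 1.504406145232203
```

View pics/cmp10.png

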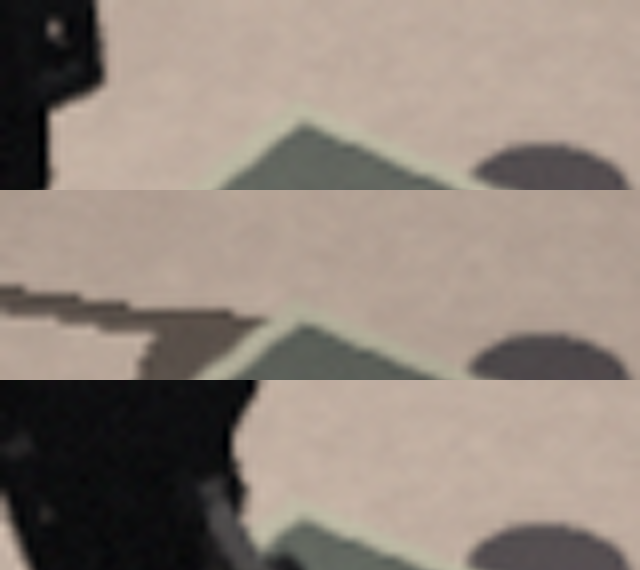

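View pics/top10.png

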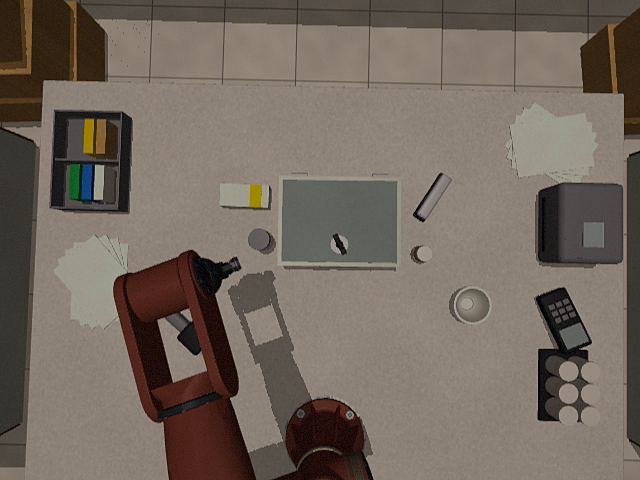

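View pics/scene10.png

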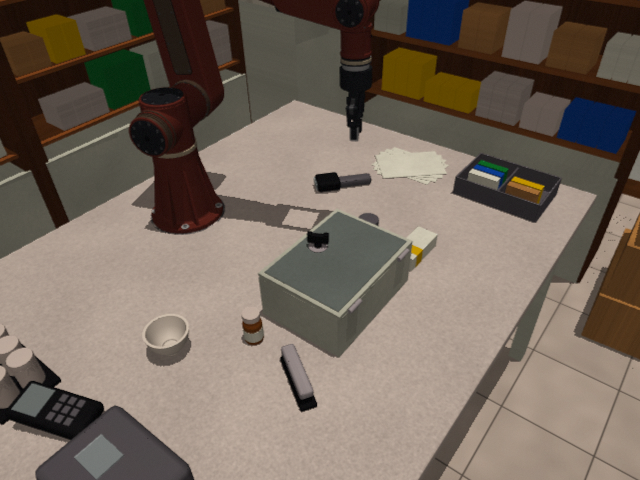

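```bash
python3 -c "
from workcell import workorder
print(workorder.hand_in())"
```

```text
the job is handed in; nothing more can be done
None
```

The lid is shut and held by the tongue alone, and the job is handed in at about 20.7 s. The hand-in reported no verdict.

**What I did:**
- I swung the lid down onto its pins with the shut fingers.
- I gripped the black wing and pressed the lid home with about 16 N.
- Keeping it pressed, I turned the knob clockwise in small steps until the tongue met its stop at about 1.1 rad. I judged this by the turning torque, which rose from about 0.04 to 0.52 N m, roughly 13 N on the stop.
- I eased off, opened the jaws and moved the arm clear.

**Last checks:**
- **Lid:** in the scene camera its front corner sits between the pressed-home and on-pins positions, at about 0.015 rad. That agrees with the 0.013 rad expected for a latched lid.
- **Knob:** the wing is still turned to about 1.1 rad.
- **Counter:** the jars, carton, mortar and stapler look unmoved in the top view. The scanner, partly hidden there by the arm, looks unmoved in the scene view.
- **Arm:** it touches nothing, with contact force under 1 N.

**Disagreement:** while I pressed the last part, the torque against the stop rose at only 6–9 N m per rad, against the stated 13. I put this down to give in the grip and did not check it further. No checks failed.

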